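Tip used paint tubes through the flap of the waste box

ROBOT

A 6-joint arm with a two-finger parallel gripper is mounted at the origin on a cart in front of the work surface, level with it; the furniture and walls round the work are solid. World frame = base frame: x ahead of the robot, y to its left, z up, the work surface at z = 0. Lengths are in m, angles in degrees, forces in N, time in s.
With the tool pointing down it reaches from about 0.35 to 0.875 m from the base axis. Payload 4.2 kg.
Tool frame: the origin (TCP) lies midway between the tips of the shut fingers; the grasp point (between the pads) lies 19 mm behind it; y points along the fingers, z is the direction in which the jaws open and shut, and the axes are right-handed (so a half turn about y gives the same grasp; the last joint's range is limited). The gripper opens to 87 mm and grips with 3 to 60 N. Pads are 19 mm wide; open, the fingers measure 117 mm over their backs; the gripper's body (75 mm by 190 mm) begins 51 mm behind the grasp point.
Start: joints at [-50.099, 22.042, 0.453, 0, -68.411, -14.817], TCP at [0.265, -0.566, 0.223] pointing down, gripper open.
Joint ranges: [-179.83, 179.83], [-69.29, 118.12], [-61.27, 80.66], [-181.25, 117.63], [-171.15, -9.14], [-177.46, 177.46]. Speed limits (degrees/s): [159.86, 159.86, 180, 180, 180, 180].

INTERFACE

Orientations are given as [roll, pitch, yaw] about the fixed x, y, z axes, in that order (R = Rz(yaw) Ry(pitch) Rx(roll)).
In Python, from workcell import env gives the robot as it stands. The module is installed in compiled form; this text tells all that it offers. Calls block until the motion is done:
- env.goto(position, orientation): joint-space move of the TCP to a pose.
- env.move_straight(position, rotation=None, rate=0.15, force_limit=None): straight line of the TCP; rotation=None keeps the orientation; rate is the mean speed in m/s. With force_limit (N) it stops when the force on the tool has changed by that much, and returns True; else False.
- env.set_joints(angles): joint-space move.
- env.gripper_to(opening, grasp_force=None): opening from 0.0 (shut) to 1.0 (fully open); grasp_force is the grip in N (None keeps the last); returns when the fingers have stopped.
- env.dwell(seconds).
- env.inverse_kinematics(position, orientation): joint angles nearest the present ones, or None.
- env.read_state(): the state.
- env.grab_frame(name): name is "side" or "top" or "wrist"; returns a dict with "image" (384x512x3 uint8, blue, green, red), "fx", "fy", "cx", "cy" (pixels), "position" and "orientation" of the camera in the world. Camera axes: x right, y up, looking along -z (the intrinsics and any distortion apply to the point x, -y, -z); pixel columns grow to the right and rows downward; lengths in m; the calibration is good to about 2 mm. A picture is of the moment at which its call begins. There is no depth.
A pose or a line that the arm cannot do raises env.Unreachable and nothing moves.
- env.close_job(): hands the job in, once; it reports no verdict.
Trained networks look in a picture, given as the dict that the camera call returned (one of the last four; its "shot" number tells which), for a name from the list of things; names that differ only in an ending like _2 or _b are one class to them, and where a whole thing is asked for, a point or a joint stands for the part that bears it (a point fixed in the world has none). Each returns a list of dicts, best first, with "score" (0 to 1); they miss things now and then, are a little off and sometimes report something else, mostly with a low value. They report only what shows in the picture. A call takes as long as a camera call.
- env.search_frame(picture, thing): "xyz" ([x, y, z] in m, in world coordinates, good to about 4 mm: the middle of the surface that is visible of it).
- env.trace(picture, thing): "mask" (384x512 bool, what is visible of it).
The state is a dict: "clock": time; "joint_positions": joint angles; "qvel": joint speeds; "joint_torque": joint torques, N m; "position": TCP position; "tool_rot": TCP orientation; "force": force on the tool from outside, world axes, zero at the start; "wrist_torque": the same for the moment, N m; "opening": opening from 0.0 (shut) to 1.0 (fully open).
Only numpy, scipy, OpenCV 4.12 (cv2) and the standard library are available. Lean on these libraries where they do the work, as an engineer would, in place of code of your own. Each camera call takes 0.05 s, during which the arm holds its last target.

TASK

Clear the used paint tubes away: pick the tray up by its wooden grip and carry it over without losing a tube, push its open lip in past the yellow flap of the green waste box, then tip it so that all three tubes slide off through the slot into the box. Draw the tray out again so that the flap swings shut, and set the empty tray back down flat on the table and let go. Do not touch the tubes with the gripper, and do not knock the things standing round about out of their places.

Things in the scene. Friction and masses are not known exactly. Their poses are not given: they have to be found in the camera images.
- tray: Loose aluminium tray, 0.18 kg, 190 mm (x) by 120 mm (y); origin centre of underside, z up. Floor 4 mm thick. -x end: open pouring lip. Side walls 16 mm high at the lip, 36 mm from 75 mm behind it; rear wall 36 mm. A wooden grip plate on two uprights bridges it at x = +35 mm: 14 mm thick (x), 112 mm long (y), z = 89 to 135 mm; take it from above, fingers closing along the tray's x.
- tray_lip (a point): Middle of the tray's pouring lip: the tray's x = -95 mm, y = 0, z = 2 mm; its axes are the tray's.
- tray_grip (a point): Point in the wooden grip plate of the tray: the tray's x = +35 mm, y = 0, z = 115 mm (20 mm below the plate's top edge, on its mid-plane); its axes are the tray's.
- waste_box: Green waste box fixed to the table, 210 mm deep (x), 180 mm wide (y); origin centre of underside. In its front, the -x face (x = -105 mm), a slot 152 mm wide from the sill at z = 85 mm to z = 185 mm. Its roof slopes from z = 203 mm at the front to 153 mm at the back. Walls 5 mm, hollow, floor at z = 5 mm.
- slot (a point): Middle of the sill (lower edge) of the slot in the front face of the waste box: box x = -105 mm, y = 0, z = 85 mm; its axes are those of the box, so +x points into the box.
- flap (a joint): Yellow one-way flap that closes the slot, 146 mm wide, 96 mm high, hinged along its top edge (box x = -101 mm, z = 184 mm). Hanging shut = 0 rad; it swings only inwards, to 1.45 rad; a very light push (under 1 N) opens it and it falls shut by itself.
- tube_0: Blue-banded paint tube, squeezed, 24 x 126 x 18 mm, cap end along its +y; origin at the middle of its underside. It lies lengthwise on the tray, cap end towards the lip, and slides on the tray once the tray leans 18 to 26 degrees (freely at 35 to 45 degrees).
- tube_1: Red-banded paint tube, squeezed, 30 x 123 x 23 mm, cap end along its +y; origin at the middle of its underside. It lies lengthwise on the tray, cap end towards the lip, and slides on the tray once the tray leans 18 to 26 degrees (freely at 35 to 45 degrees).
- tube_2: Ochre-banded paint tube, squeezed, 22 x 118 x 17 mm, cap end along its +y; origin at the middle of its underside. It lies lengthwise on the tray, cap end towards the lip, and slides on the tray once the tray leans 18 to 26 degrees (freely at 35 to 45 degrees).
- glue_bottle: Bystander: white bottle, 70 mm across, 182 mm high; origin under its centre.
- water_cup: Bystander: white cup, 72 mm across, 87 mm high; origin under its centre.
- wood_box: Bystander: open wooden box with two compartments, 68 x 140 x 62 mm; origin under its centre.
- red_pot: Bystander: small white pot with a red band, 36 mm across, 41 mm high; origin under its centre.
- blue_pot: Bystander: small white pot with a blue band, 36 mm across, 41 mm high; origin under its centre.
- eraser: Bystander: eraser in a blue sleeve, 18 x 42 x 12 mm, lying near the front edge; origin under its centre.

How it is judged:
By the outcome, as a careful person would: the job done as asked, in the order asked, and still so for the second after the job is handed in, with the robot touching nothing.
It also fails if it takes over 61 s, if anything falls off the work surface, if the arm or the gripper's body presses on something with over 40 N, if the wrist force passes 120 N, or if a joint passes its speed limit or range.

## Working session

There is one attempt and no reset: what is moved stays moved. The work goes in short steps, each a Python script; the robot and the scene stay as the last script left them, time stands still between calls to the robot, and variables do not carry over. Pictures are saved under pics/ and viewed, and the job is handed in when it is done.

```bash
mkdir -p pics; python3 - <<'E'
from workcell import env
import cv2
s=env.read_state();print(s)
for n in("side","top","wrist"):
    f=env.grab_frame(n);cv2.imwrite(f"pics/a_{n}.png",f["image"])
    print(n,{k:v for k,v in f.items() if k!="image"})
    if n!="wrist":
        for t in("tray","tray_grip","tray_lip","waste_box","slot","flap","tube_0","tube_1","tube_2","glue_bottle","water_cup","wood_box","red_pot","blue_pot","eraser"):
            try:print(t,[(d["score"],d["xyz"]) for d in env.search_frame(f,t)[:2]])
            except Exception as e:print(t,e)
print(env.read_state()["clock"])
E
```

```text
{'clock': 0.0, 'joint_positions': array([-5.00976824e+01,  2.20896075e+01,  3.80218560e-01, -2.80062197e-02,
       -6.84104647e+01, -1.48170232e+01]), 'qvel': array([ 0.04947113,  0.02201487,  0.03412667, -0.02538536,  0.0852738 ,
        0.03597788]), 'joint_torque': array([ 1.09733432e-03, -3.90668321e+01,  1.87403816e+01,  4.21971068e+00,
        1.10417718e-02, -1.74856473e-04]), 'position': array([ 0.26474574, -0.56550034,  0.22147729]), 'tool_rot': array([-8.98774754e+01,  5.49653839e-03,  2.50749680e+01]), 'force': array([ 0.06437735, -0.08675412,  1.14078816]), 'wrist_torque': array([-0.00404699,  0.03339927, -0.01458672]), 'opening': 0.9981912286420684}
side {'fx': 431.18468949628186, 'fy': 431.18468949628186, 'cx': 254.87934096451414, 'cy': 193.3257736324246, 'position': array([ 0.34357002, -0.85375969,  0.91654884]), 'orientation': array([ 4.89564663e+01, -3.66279718e-02, -1.50769696e+01]), 'shot': 1}
tray [(0.72, [0.506, 0.1499, 0.1193])]
tray_grip [(0.67, [0.5133, 0.145, 0.1261])]
tray_lip [(0.82, [0.515, 0.1501, 0.1266])]
waste_box [(0.7, [0.4979, -0.3327, 0.1584])]
sl
[... 988 characters left out ...]
(0.71, [0.5444, 0.1148, 0.015]), (0.7, [0.5034, 0.1099, 0.0132])]
tube_2 [(0.71, [0.5444, 0.1148, 0.015]), (0.7, [0.5034, 0.1099, 0.0132])]
glue_bottle [(0.66, [0.7202, -0.3372, 0.1265])]
water_cup [(0.68, [0.7582, -0.2125, 0.0493])]
wood_box [(0.62, [0.7473, 0.2022, 0.01]), (0.34, [0.503, 0.1074, 0.0129])]
red_pot [(0.65, [0.7066, -0.2793, 0.0456]), (0.61, [0.4765, 0.1293, 0.0093])]
blue_pot []
eraser [(0.66, [0.3901, -0.0945, 0.0116])]
wrist {'fx': 286.0088641491104, 'fy': 286.0088641491104, 'cx': 254.28706995955343, 'cy': 195.6150791109518, 'position': array([ 0.20175178, -0.59493031,  0.38319176]), 'orientation': array([-1.47449692e+01,  1.58819438e-02,  1.15102073e+02]), 'shot': 3}
1.65
```

View pics/a_top.png

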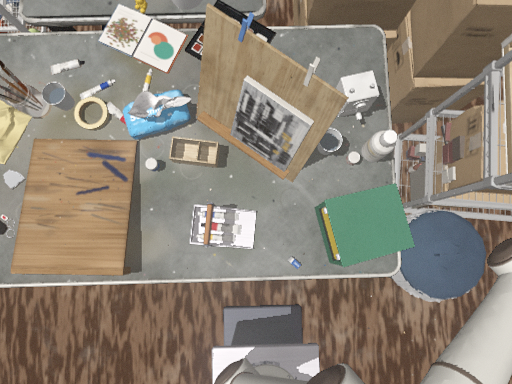

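View pics/a_side.png

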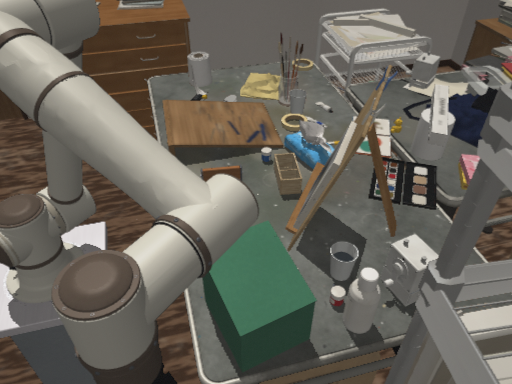

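View pics/a_wrist.png

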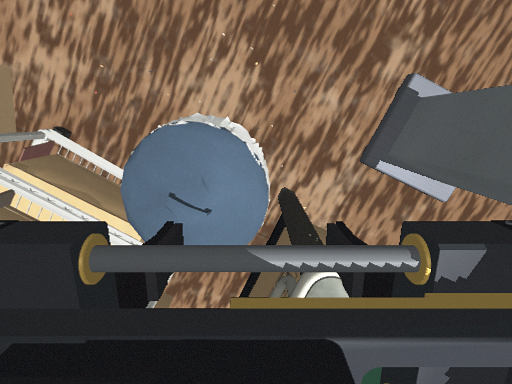

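```bash
cat > h.py <<'E'
import numpy as np,cv2
from scipy.spatial.transform import Rotation as R
def proj(f,P):
    P=np.atleast_2d(P);M=R.from_euler('xyz',f["orientation"],degrees=True).as_matrix()
    c=(P-f["position"])@M
    return np.stack([f["cx"]+f["fx"]*c[:,0]/-c[:,2],f["cy"]+f["fy"]*-c[:,1]/-c[:,2]],1)
def ray(f,u,v,z):
    M=R.from_euler('xyz',f["orientation"],degrees=True).as_matrix()
    d=M@np.array([(u-f["cx"])/f["fx"],-(v-f["cy"])/f["fy"],-1.]);p=np.array(f["position"])
    return p+d*(z-p[2])/d[2]
# calibration of fixed cams
TOP=dict(fx=402.84542869879823,fy=402.84542869879823,cx=257.2993023223012,cy=194.21665990922895,position=np.array([0.45292239,0.0174797,1.24904859]),orientation=np.array([6.98860773,-0.1686606,-91.58893134]))
SIDE=dict(fx=431.18468949628186,fy=431.18468949628186,cx=254.87934096451414,cy=193.3257736324246,position=np.array([0.34357002,-0.85375969,0.91654884]),orientation=np.array([48.9564663,-0.0366279718,-15.0769696]))
def T(xyz,yaw):
    c,s=np.cos(np.radians(yaw)),np.sin(np.radians(yaw))
    return np.array([[c,-s,0],[s,c,0],[0,0,1]]),np.array(xyz)
E
python3 - <<'E'
import cv2
i=cv2.imread('pics/a_top.png')
def z(x0,y0,w,h,n):
    k=min(800//w,600//h);cv2.imwrite(n,cv2.resize(i[y0:y0+h,x0:x0+w],None,fx=k,fy=k,interpolation=cv2.INTER_CUBIC));print(n,k)
z(180,195,90,60,'pics/b_tray.png');z(300,170,120,100,'pics/b_box.png')
E
```

```text
pics/b_tray.png 8
pics/b_box.png 6
```

View pics/b_tray.png

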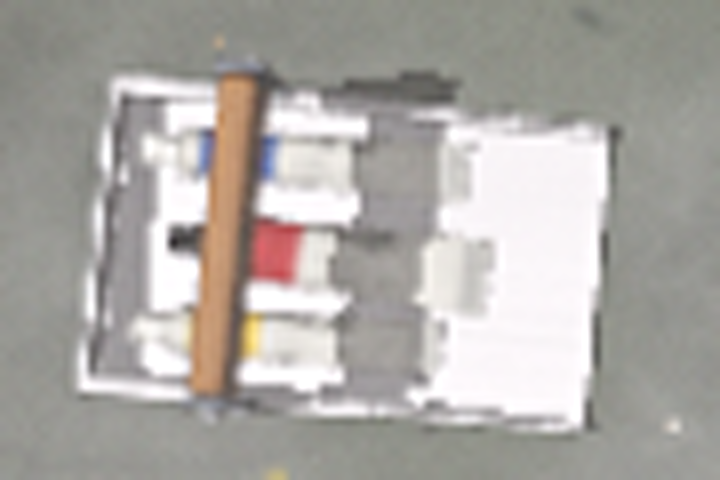

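View pics/b_box.png

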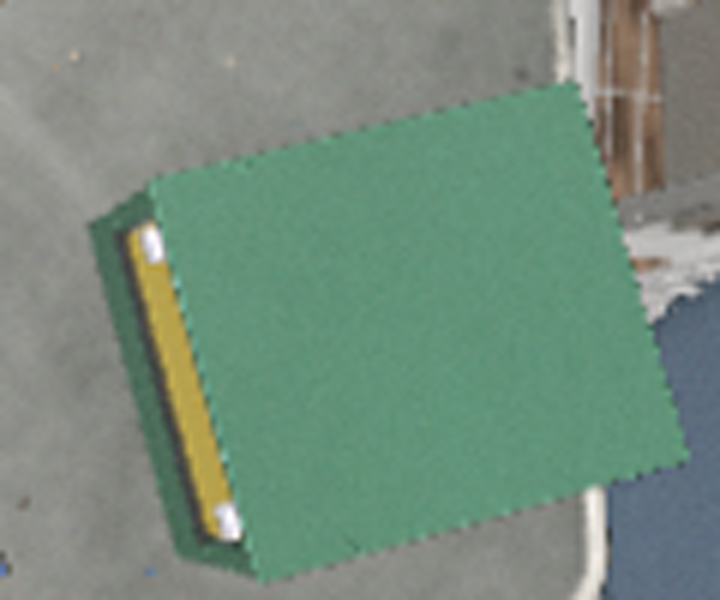

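```bash
cat > fit.py <<'E'
from h import *
from scipy.optimize import least_squares
def fit(f,loc,px,x0):
    loc=np.array(loc);px=np.array(px)
    def r(p):
        A,t=T([p[0],p[1],0],p[2]);return (proj(f,loc@A.T+t)-px).ravel()
    s=least_squares(r,x0);return s.x,s.fun.reshape(-1,2).round(1)
E
python3 - <<'E'
from fit import *
c=lambda l,o,k:[(o[0]+(x+.5)/k-.5,o[1]+(y+.5)/k-.5) for x,y in l]
# box +x -> world -y: 
px=c([(155,180),(262,580),(577,83),(688,458),(92,222),(180,552)],(300,170),6)
loc=[(-.105,.09,.203),(-.105,-.09,.203),(.105,.09,.153),(.105,-.09,.153),(-.105,.09,0),(-.105,-.09,0)]
p,r=fit(TOP,loc,px,[.5,-.27,-90]);print(p,r.tolist())
px=c([(612,130),(588,430),(112,78),(82,392),(248,62),(208,405)],(180,195),8)
loc=[(-.095,-.06,.004),(-.095,.06,.004),(.095,-.06,.036),(.095,.06,.036),(.035,-.056,.13),(.035,.056,.13)]
p,r=fit(TOP,loc,px,[.5,.13,90]);print(p,r.tolist())
# easel corner triangulation: top/side
def tri(u1,u2):
    f=lambda P:np.r_[proj(TOP,P)[0]-u1,proj(SIDE,P)[0]-u2]
    s=least_squares(f,[.6,-.1,.1]);return s.x,s.fun
print(tri((292,178),(291,228)))
E
```

```text
[  0.4986104   -0.28843157 -77.68408937] [[-0.1, -0.8], [0.4, 0.3], [0.1, -0.8], [0.3, 0.7], [-0.7, -0.6], [-0.2, 1.2]]
[ 0.50709558  0.11485461 83.53705013] [[0.3, -0.8], [0.0, 0.7], [0.2, -0.5], [-0.2, 0.1], [-0.7, 1.5], [0.3, -1.1]]
(array([ 0.64528305, -0.09372083,  0.08483177]), array([ 0.26744449, -1.61934071, -1.48145946,  0.26951117]))
```

```bash
python3 - <<'E'
import cv2
i=cv2.imread('pics/a_side.png')
cv2.imwrite('pics/b_easel.png',cv2.resize(i[60:320,200:440],None,fx=2.3,fy=2.3))
i=cv2.imread('pics/a_top.png')
cv2.imwrite('pics/b_easelt.png',cv2.resize(i[0:190,180:400],None,fx=3,fy=3))
E
```

```text
(no output)
```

View pics/b_easel.png

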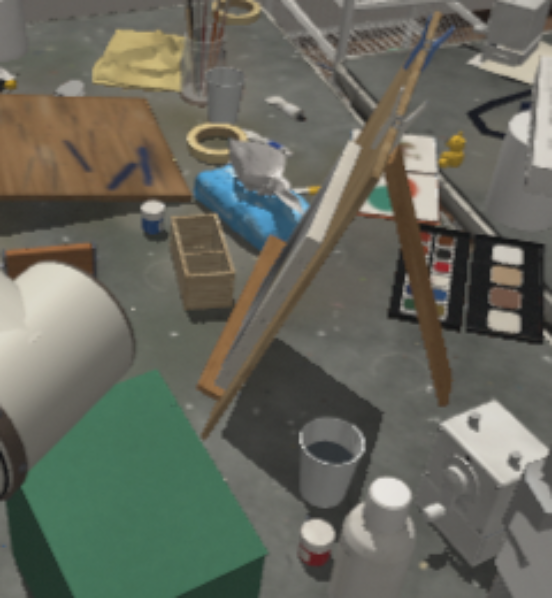

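View pics/b_easelt.png

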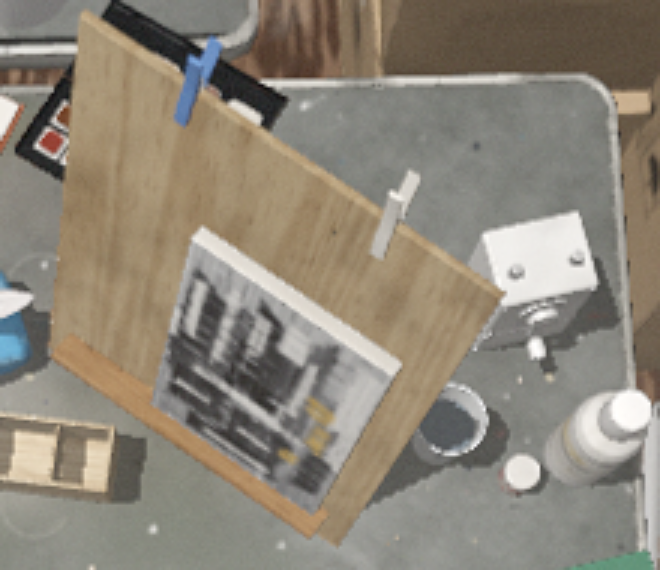

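```bash
cat >> h.py <<'E'
def save(f,n,k=1.5):cv2.imwrite(n,cv2.resize(f["image"],None,fx=k,fy=k,interpolation=cv2.INTER_CUBIC))
E
python3 - <<'E'
from workcell import env
from h import *
print(env.inverse_kinematics([.53,.10,.33],[-90,0,-6.5]))
env.move_straight([.27,-.55,.40],rate=.3)
env.goto([.53,.10,.33],[-90,0,-6.5])
env.dwell(.3)
f=env.grab_frame("wrist");save(f,"pics/c_wrist.png")
import pickle;pickle.dump(f,open("c.pkl","wb"))
f=env.grab_frame("side");save(f,"pics/c_side.png")
s=env.read_state();print(s["clock"],s["position"],s["tool_rot"],s["joint_positions"])
E
```

```text
[ 2.79193256e+01  1.02973032e+01 -6.27452833e-01 -2.54444375e-14
 -7.90752440e+01 -1.24419326e+02]
5.2833 [0.5300355  0.09982495 0.33000465] [-8.99999336e+01 -4.36161792e-04 -6.51827530e+00] [ 2.79003865e+01  1.02972271e+01 -6.26978098e-01  1.95319119e-04
 -7.90753975e+01 -1.24418699e+02]
```

View pics/c_wrist.png

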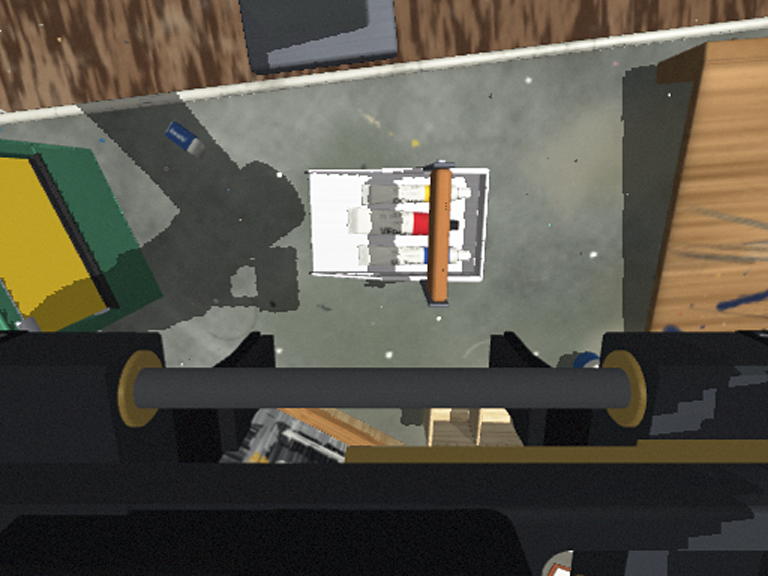

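View pics/c_side.png

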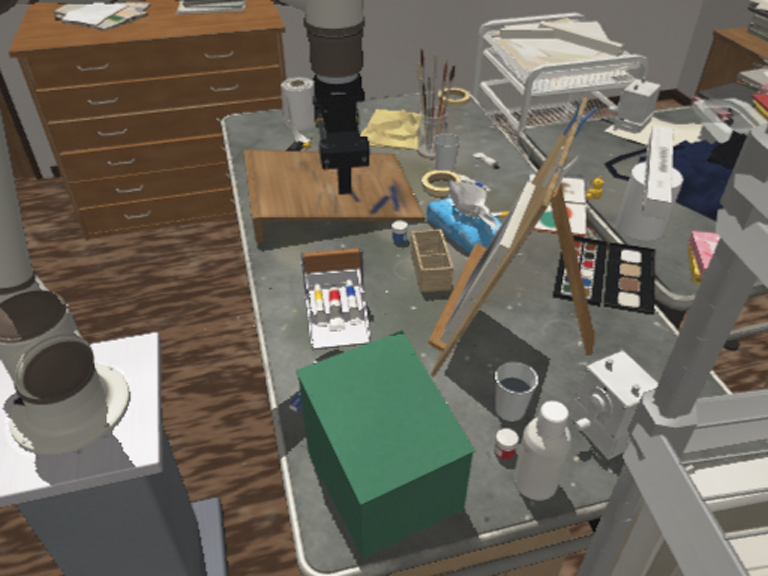

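```bash
python3 - <<'E'
import pickle,cv2
f=pickle.load(open("c.pkl","rb"));i=f["image"]
cv2.imwrite('pics/d_tray.png',cv2.resize(i[100:212,196:336],None,fx=5,fy=5,interpolation=cv2.INTER_CUBIC))
cv2.imwrite('pics/d_box.png',cv2.resize(i[80:230,0:120],None,fx=4,fy=4,interpolation=cv2.INTER_CUBIC))
E
```

```text
(no output)
```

View pics/d_tray.png

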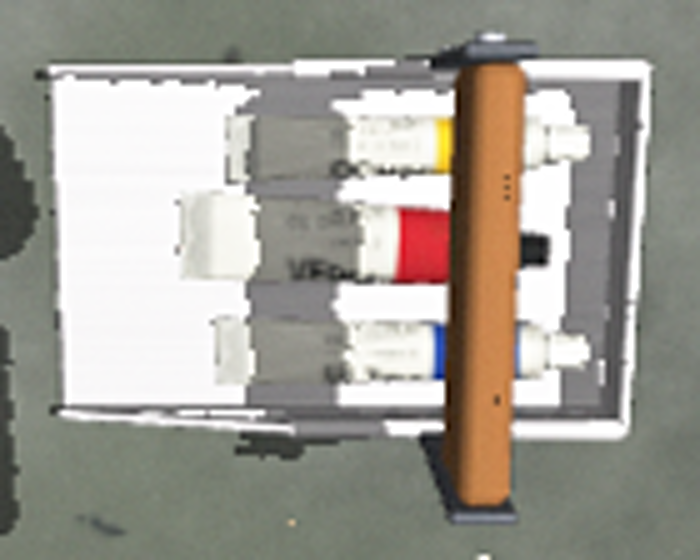

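View pics/d_box.png

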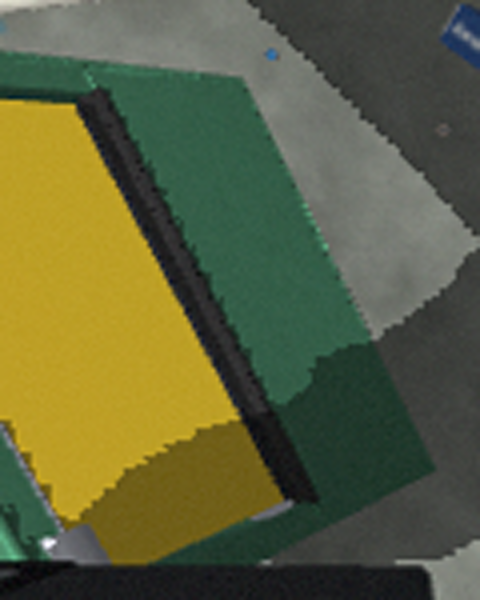

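```bash
python3 - <<'E'
from fit import *
import pickle
f=pickle.load(open("c.pkl","rb"))
c=lambda l,o,k:[(o[0]+(x+.5)/k-.5,o[1]+(y+.5)/k-.5) for x,y in l]
px=c([(55,78),(62,408),(651,64),(630,436),(493,62),(478,503)],(196,100),5)
loc=[(-.095,.058,.004),(-.095,-.058,.004),(.095,.06,.036),(.095,-.06,.036),(.035,.056,.135),(.035,-.056,.135)]
p,r=fit(f,loc,px,[.5,.13,90]);print(p,r.tolist())
p4,r=fit(f,loc[:4],px[:4],[.5,.13,90]);print("4pt",p4,r.tolist())
px=c([(242,78),(433,468),(100,88),(318,500)],(0,80),4)
loc=[(-.105,-.09,0),(-.105,.09,0),(-.105,-.076,.085),(-.105,.076,.085)]
p,r=fit(f,loc,px,[.5,-.27,-90]);print(p,r.tolist())
E
```

```text
[ 0.50840565  0.11670125 83.63469314] [[-2.0, -2.1], [-0.2, 1.3], [-0.2, -1.5], [-0.4, 0.8], [1.0, -0.1], [1.1, 1.9]]
4pt [ 0.50930852  0.11774377 83.51993682] [[-1.2, -1.7], [0.4, 1.7], [0.6, -0.8], [0.2, 1.3]]
[  0.49942021  -0.28402224 -77.42748126] [[0.2, -2.0], [2.1, 1.4], [-0.5, 0.9], [-1.4, -0.1]]
```

```bash
cat >> h.py <<'E'
BOX=np.array([.499,-.286]);BYAW=-77.6
C=np.array([[0,0,1],[-1,0,0],[0,-1,0.]])  # cols: tool x=-y, y=-z, z=+x in tray frame
TCPL=np.array([.035,0,.096])
def tool(lip,yaw,a):
    "TCP pose for tray lip point at lip, tray yaw, lip tipped down by a deg"
    M=R.from_euler('z',yaw,degrees=True)*R.from_euler('y',-a,degrees=True)
    p=np.array(lip)+M.apply(TCPL-np.array([-.095,0,.002]))
    return p,(M*R.from_matrix(C)).as_euler('xyz',degrees=True)
def inbox(d,z,a,dy=0):
    A,_=T([0,0,0],BYAW);q=A@np.array([-.105+d,dy,0]);
    return tool([BOX[0]+q[0],BOX[1]+q[1],z],BYAW+180,a)
def tab(c,yaw,z):
    A,_=T([0,0,0],yaw);q=A@np.array([-.095,0,0]);return tool([c[0]+q[0],c[1]+q[1],z+.002],yaw,0)
E
python3 - <<'E'
from workcell import env
from h import *
for n,(p,o) in dict(grasp=tab((.508,.116),83.55,0),pre=inbox(-.05,.105,0),ins=inbox(.035,.1,5),t25=inbox(.035,.09,25),t45=inbox(.035,.082,45),t52=inbox(.035,.082,52)).items():
    print(n,p.round(3),o.round(1),np.round(env.inverse_kinematics(p,o),0))
p,o=tab((.508,.116),83.55,0)
env.goto(p+[0,0,.12],o)
env.move_straight(p+[0,0,.03],rate=.15)
f=env.grab_frame("wrist");save(f,"pics/e_wrist.png")
print(env.read_state()["clock"],env.read_state()["position"],p)
E
```

```text
grasp [0.512 0.151 0.096] [-90.    0.   -6.5] [  34.   21.  -22.   -0.  -47. -130.]
pre [ 0.438 -0.008  0.199] [-90.    0.   12.4] [ 20.   5. -26.  -0. -59. -98.]
ins [ 0.458 -0.099  0.205] [-85.    0.   12.4] [  4.   9. -19.  -6. -63. -79.]
t25 [ 0.467 -0.141  0.23 ] [-65.    0.   12.4] [-13.  17.  -2. -23. -83. -59.]
t45 [ 0.479 -0.193  0.24 ] [-45.    0.   12.4] [ -26.   28.   13.  -35. -104.  -51.]
t52 [ 0.483 -0.212  0.242] [-38.   -0.   12.4] [ -30.   33.   18.  -39. -111.  -50.]
6.65 [0.51321832 0.15121928 0.12769105] [0.51193176 0.15077846 0.096     ]
```

View pics/e_wrist.png

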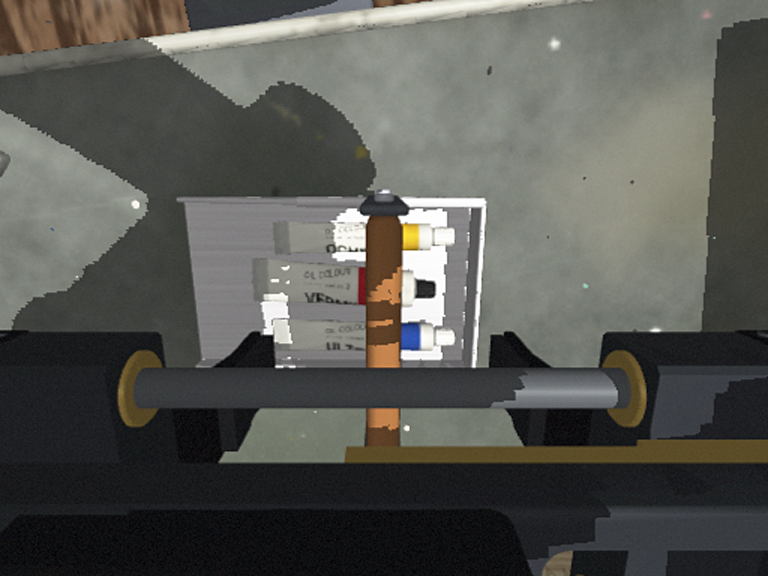

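```bash
python3 - <<'E'
from workcell import env
from h import *
p,o=tab((.508,.116),83.55,0)
print(env.move_straight(p,rate=.1,force_limit=12))
env.gripper_to(0.0,grasp_force=45)
s=env.read_state();print(s["opening"]*.087,s["position"],s["force"])
print(env.move_straight(p+[0,0,.13],rate=.12))
s=env.read_state();print(s["clock"],s["opening"]*.087,s["force"],s["wrist_torque"])
f=env.grab_frame("wrist");save(f,"pics/f_wrist.png")
f=env.grab_frame("top");cv2.imwrite("pics/f_top.png",cv2.resize(f["image"][120:300,150:430],None,fx=2.8,fy=2.8))
E
```

```text
False
0.013822764212353537 [0.51199318 0.1508967  0.09601397] [ 0.40771606  0.26737743 -0.75906901]
False
9.5 0.013569767871449485 [-0.46773684  0.13757164 -3.60197707] [-0.01276003 -0.03655626 -0.00997824]
```

View pics/f_wrist.png

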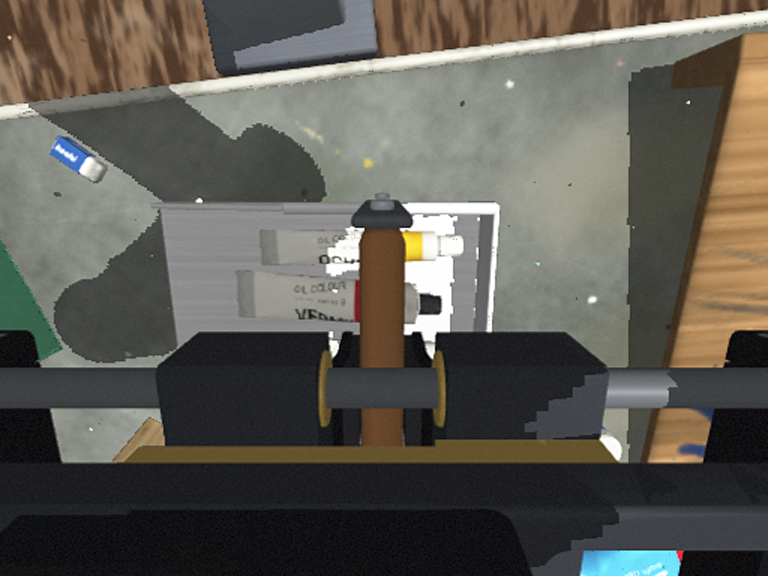

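View pics/f_top.png

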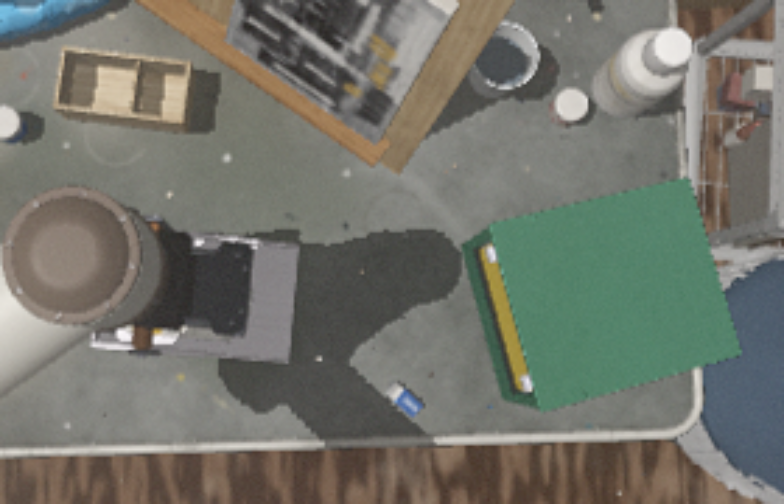

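```bash
python3 - <<'E'
from workcell import env
from h import *
p,o=inbox(-.045,.105,0)
env.move_straight(p,o,rate=.12)
env.dwell(.2)
s=env.read_state();print(s["clock"],s["position"]-p,s["force"])
import pickle
f=env.grab_frame("wrist");save(f,"pics/g_wrist.png");pickle.dump(f,open("g.pkl","wb"))
f=env.grab_frame("top");cv2.imwrite("pics/g_top.png",cv2.resize(f["image"][150:300,200:430],None,fx=3.4,fy=3.4,interpolation=cv2.INTER_CUBIC))
E
```

```text
11.4583 [ 1.49748306e-04  2.92663635e-04 -3.13936917e-05] [ 1.42958554 -0.26401507 -3.47824423]
```

View pics/g_wrist.png

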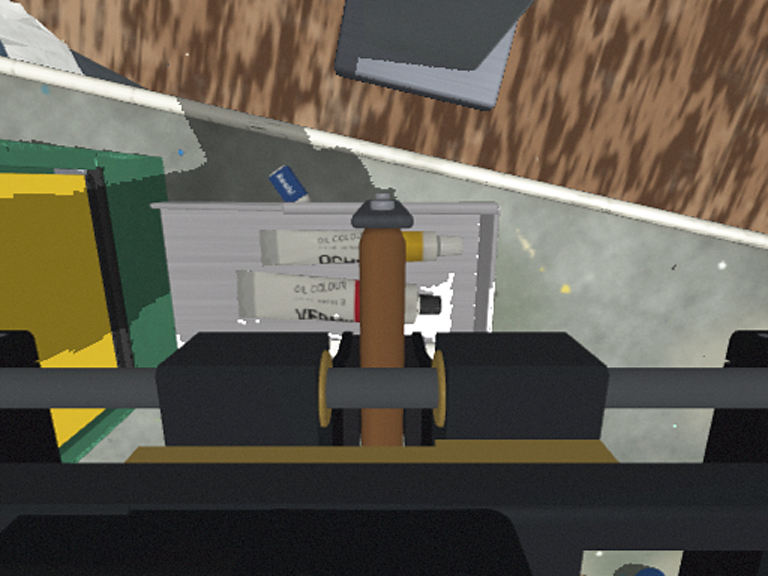

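View pics/g_top.png

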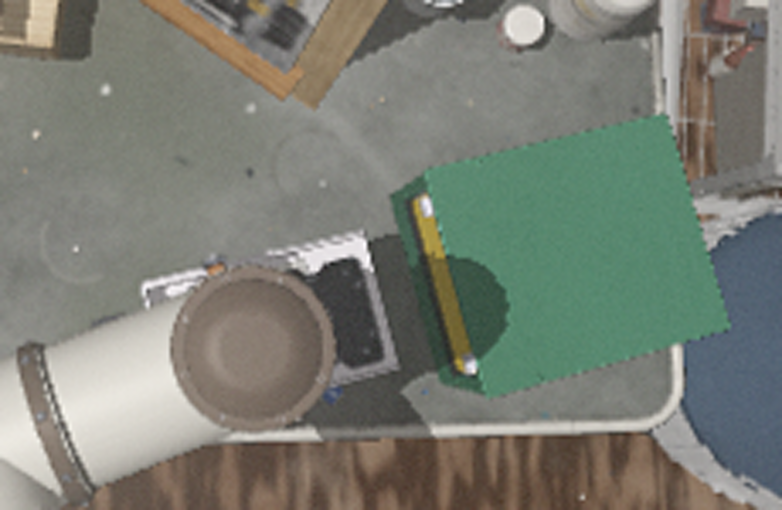

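```bash
python3 - <<'E'
from fit import *
import pickle
f=pickle.load(open("g.pkl","rb"))
A,t=T([BOX[0],BOX[1],0],BYAW)
for n,q in dict(sill_my=(-.105,-.076,.085),bot_my=(-.105,-.09,0)).items():
    print(n,proj(f,A@np.array(q)+t)*1.5)
L=A@np.array([-.105-.045,0,0])+t;At,_=T([0]*3,BYAW+180)
for n,q in dict(lipwall_py=(0,.06,.014),rear_py=(.19,.06,.034)).items():
    print(n,proj(f,At@np.array(q)+L+[0,0,.105])*1.5)
    P=At@np.array(q)+L+[0,0,.105];print(' top',(proj(TOP,P)-[200,150])*3.4)
P=At@np.array((0,-.06,.014))+L+[0,0,.105];print(' top -y lip',(proj(TOP,P)-[200,150])*3.4)
for y in(-.09,.09):print('roof',(proj(TOP,A@np.array([-.105,y,.203])+t)-[200,150])*3.4)
E
```

```text
sill_my [[ 95.7740306  169.22179598]]
bot_my [[161.37350983 153.67715171]]
lipwall_py [[142.87918429 198.10145556]]
 top [[400.41443155 367.64529579]]
rear_py [[499.31225928 199.98092575]]
 top [[173.99003903 426.8983926 ]]
 top -y lip [[362.73693756 225.00669273]]
roof [[485.35625908 396.11980784]]
roof [[422.9277107  165.65927452]]
```

```bash
python3 - <<'E'
from workcell import env
from h import *
p,o=inbox(.04,.103,4)
print(env.move_straight(p,o,rate=.1,force_limit=10))
s=env.read_state();print(s["clock"],s["position"]-p,s["force"])
f=env.grab_frame("wrist");save(f,"pics/i_wrist.png")
f=env.grab_frame("top");cv2.imwrite("pics/i_top.png",cv2.resize(f["image"][150:300,200:430],None,fx=3.4,fy=3.4,interpolation=cv2.INTER_CUBIC))
E
```

```text
False
12.6333 [-0.00032087  0.00029061 -0.0001725 ] [-1.20187798  0.37179704 -2.84046695]
```

View pics/i_wrist.png

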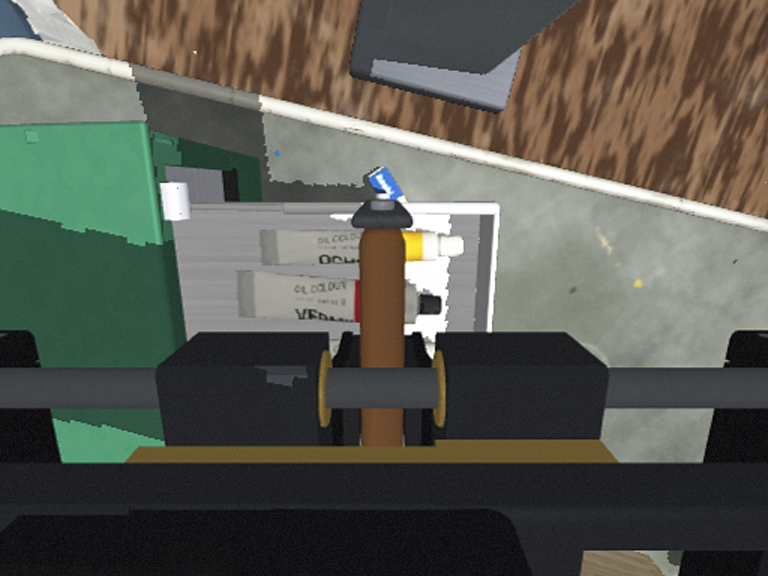

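View pics/i_top.png

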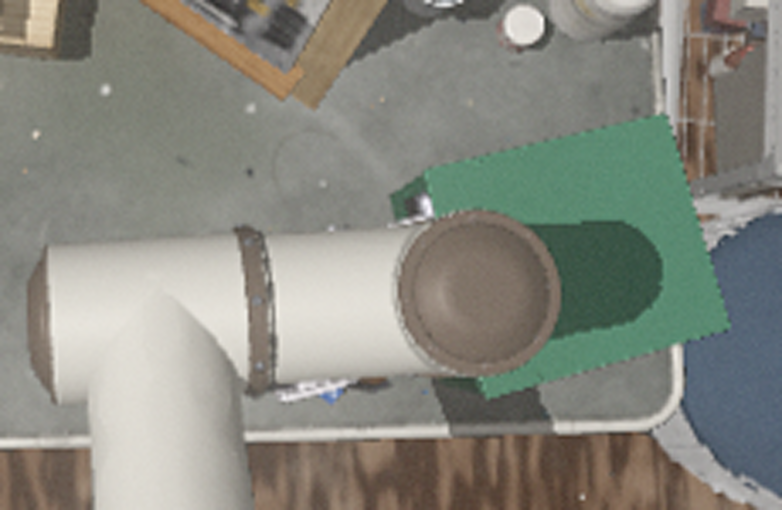

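```bash
python3 - <<'E'
from workcell import env
from h import *
for a,z in((14,.098),(24,.092),(34,.087),(43,.084)):
    p,o=inbox(.038,z,a)
    r=env.move_straight(p,o,rate=.07,force_limit=15)
    s=env.read_state();print(a,r,s["clock"],(s["position"]-p).round(4),s["force"].round(2),s["wrist_torque"].round(2))
    if r:break
env.dwell(.8)
s=env.read_state();print(s["clock"],s["force"].round(2),s["wrist_torque"].round(2))
f=env.grab_frame("wrist");save(f,"pics/j_wrist.png")
f=env.grab_frame("side");save(f,"pics/j_side.png")
E
```

```text
14 False 13.2167 [-0.0002 -0.0001 -0.0004] [-0.28 -0.03 -4.14] [-0.59 -0.18  0.02]
24 False 13.725 [-0.0005  0.0005 -0.0005] [-1.03 -0.79 -2.87] [-1.11 -0.22  0.02]
34 False 14.25 [-0.0002  0.0007 -0.0001] [ 0.27  0.06 -1.26] [-1.44 -0.35 -0.01]
43 False 14.75 [-0.0001  0.0006  0.0002] [-0.24  0.21 -1.7 ] [-1.8  -0.41  0.07]
15.55 [ 1.28  0.3  -1.91] [-1.75 -0.49 -0.01]
```

View pics/j_wrist.png

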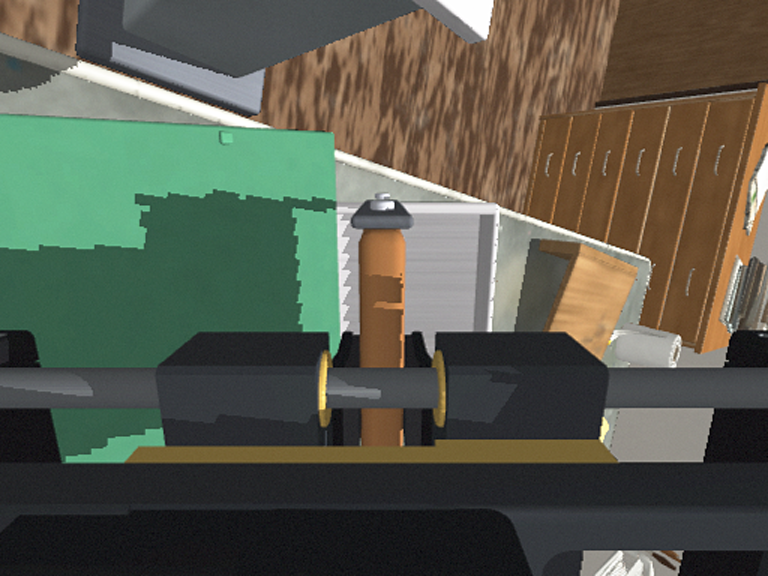

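View pics/j_side.png

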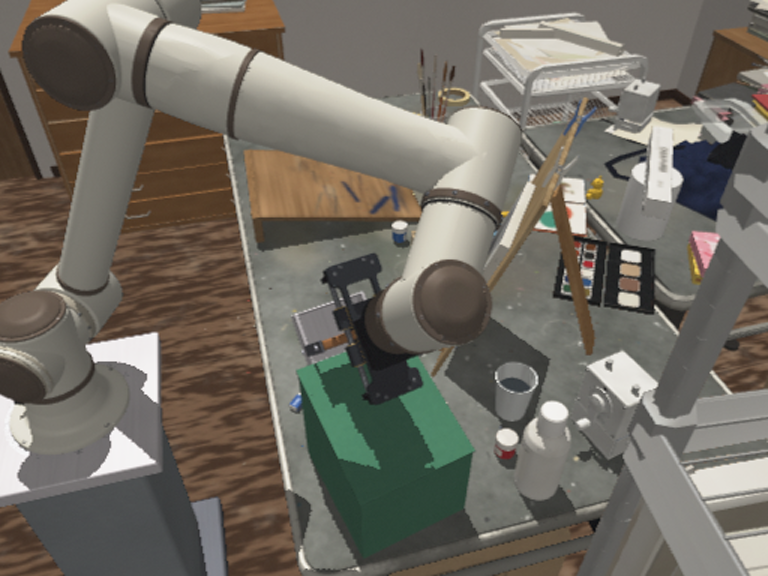

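```bash
python3 - <<'E'
from workcell import env
from h import *
def mv(d,z,a,rate=.07,fl=15):
    p,o=inbox(d,z,a)
    r=env.move_straight(p,o,rate=rate,force_limit=fl)
    s=env.read_state();print(a,r,round(s["clock"],2),(s["position"]-p).round(4),s["force"].round(2),s["wrist_torque"].round(2))
    return r
mv(.036,.083,49);env.dwell(.6)
for d,z,a in((.036,.085,38),(.037,.09,27),(.038,.098,16),(.038,.103,6)):
    if mv(d,z,a):break
env.dwell(.3)
s=env.read_state();print(s["force"].round(2),s["wrist_torque"].round(2))
f=env.grab_frame("wrist");save(f,"pics/k_wrist.png")
E
```

```text
49 False 16.01 [ 0.     -0.0004 -0.0009] [ 0.57  1.2  -2.77] [-1.98 -0.39 -0.03]
38 False 17.19 [-0.      0.0001  0.0002] [ 0.29  0.39 -2.  ] [-1.64 -0.34  0.  ]
27 False 17.75 [ 0.0001 -0.0003 -0.0003] [-0.05 -0.3  -2.  ] [-1.19 -0.29  0.01]
16 False 18.27 [ 0.0002 -0.0003 -0.0002] [-0.58  0.35 -2.53] [-0.73 -0.12 -0.  ]
6 False 18.78 [ 0.0004 -0.0004 -0.    ] [ 0.45 -0.42 -1.78] [-0.22  0.06 -0.01]
[-0.16  0.57 -1.76] [-0.23 -0.1   0.03]
```

View pics/k_wrist.png

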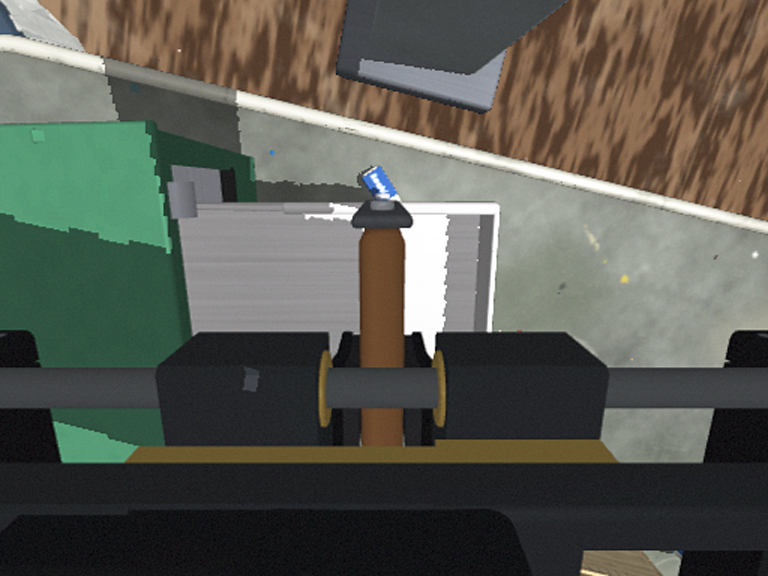

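```bash
python3 - <<'E'
from workcell import env
from h import *
for d,z,a in((-.02,.105,2),(-.10,.11,0)):
    p,o=inbox(d,z,a);print(env.move_straight(p,o,rate=.1,force_limit=12))
env.dwell(.3)
s=env.read_state();print(s["clock"],s["force"].round(2))
f=env.grab_frame("wrist");save(f,"pics/l_wrist.png")
f=env.grab_frame("top");cv2.imwrite("pics/l_top.png",cv2.resize(f["image"][150:300,200:430],None,fx=3.4,fy=3.4,interpolation=cv2.INTER_CUBIC))
for t in("tube_0","tube_1","tube_2"):print(t,[(d["score"],d["xyz"]) for d in env.search_frame(f,t)[:3]])
E
```

```text
False
False
21.225 [ 1.16 -0.19 -1.53]
tube_0 [(0.55, [0.7583, -0.2134, 0.052])]
tube_1 [(0.55, [0.7583, -0.2134, 0.052])]
tube_2 [(0.55, [0.7583, -0.2134, 0.052])]
```

View pics/l_wrist.png

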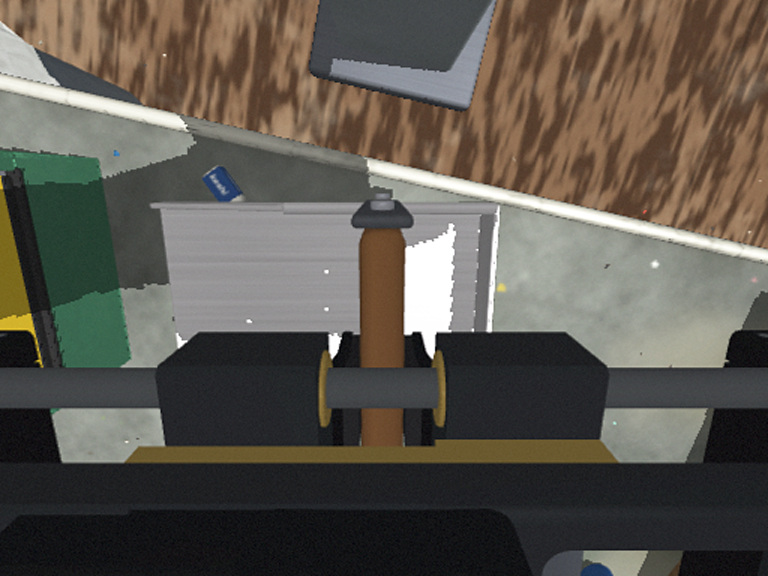

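View pics/l_top.png

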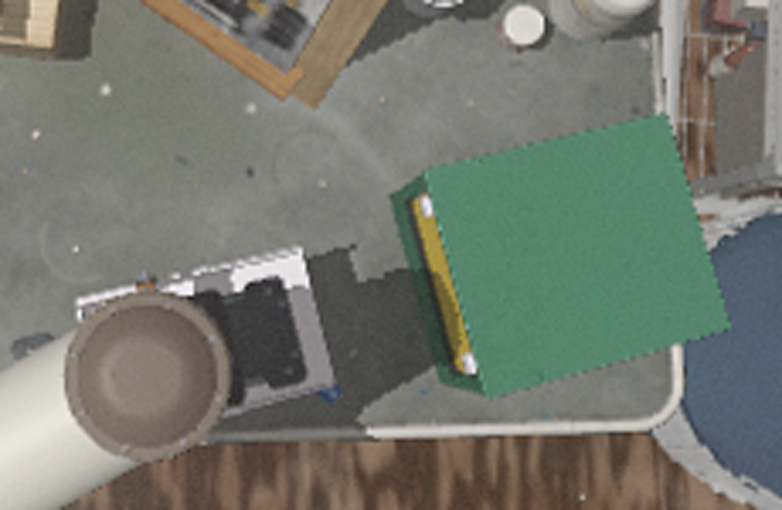

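```bash
python3 - <<'E'
from workcell import env
from h import *
p,o=tab((.508,.116),83.55,0)
env.move_straight(p+[0,0,.10],o,rate=.15)
env.move_straight(p+[0,0,.012],rate=.12);env.dwell(.2)
print(env.move_straight(p+[0,0,-.004],rate=.02,force_limit=5))
s=env.read_state();print(s["clock"],s["position"]-p,s["force"])
f=env.grab_frame("side");cv2.imwrite("pics/m_side.png",cv2.resize(f["image"][130:300,150:350],None,fx=3.5,fy=3.5,interpolation=cv2.INTER_CUBIC))
E
```

```text
True
24.2333 [-2.38614633e-05  1.01454911e-05 -3.37548231e-05] [-0.27506552  1.11626921  4.1555346 ]
```

View pics/m_side.png

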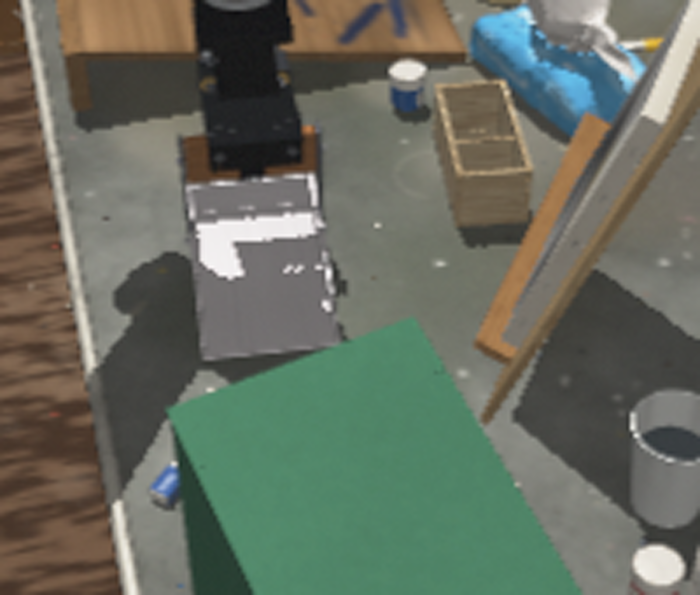

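Tray is on the table, empty, contact at exactly the grasp height. Release.

```bash
python3 - <<'E'
from workcell import env
from h import *
p,o=tab((.508,.116),83.55,0)
env.gripper_to(1.0)
env.dwell(.3)
env.move_straight(p+[0,0,.2],rate=.12)
q,o2=tab((.40,.35),83.55,.25)
try: env.goto(p+[-.08,.12,.28],o)
except Exception as e: print(e)
env.dwell(.3)
s=env.read_state();print(s["clock"],s["force"])
f=env.grab_frame("side");save(f,"pics/n_side.png")
f=env.grab_frame("top");save(f,"pics/n_top.png")
E
```

```text
28.7583 [ 0.22670428  0.72192502 -0.61241372]
```

View pics/n_side.png

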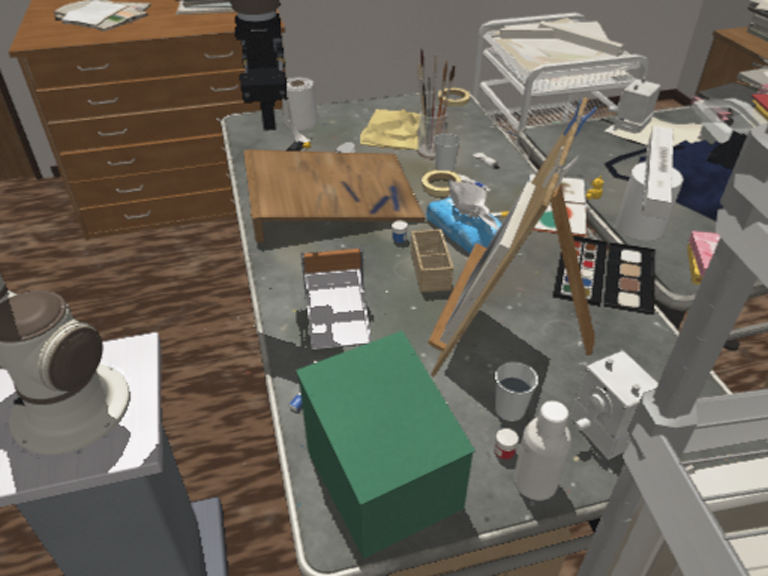

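View pics/n_top.png

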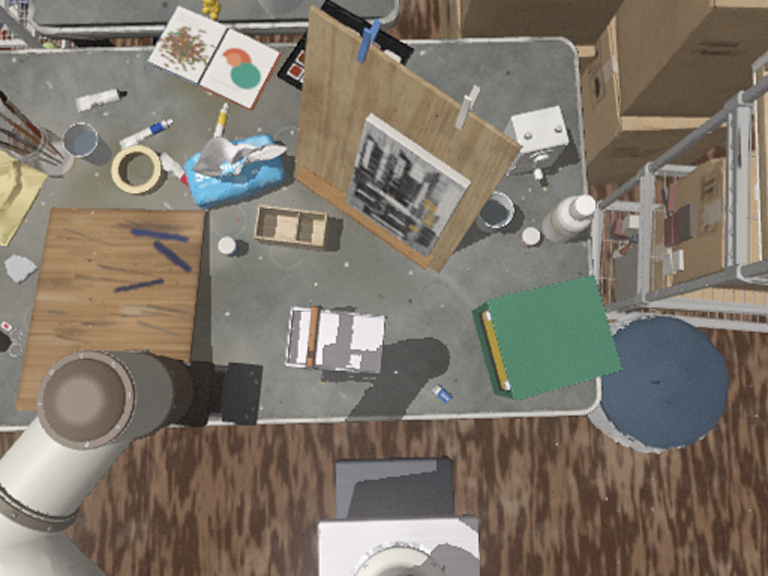

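The side and top views show the tray empty, flat and back in its place. The flap is shut, no tubes lie on the table, and the bystanders sit where they were at the start.

```bash
python3 - <<'E'
from workcell import env
import cv2,numpy as np
a=cv2.imread("pics/a_top.png");b=cv2.resize(cv2.imread("pics/n_top.png"),(512,384))
d=cv2.absdiff(cv2.GaussianBlur(a,(5,5),0),cv2.GaussianBlur(b,(5,5),0)).max(2)
for n,(u,v) in dict(cup=(330,140),bottle=(380,146),red=(354,158),wood=(193,150),blue=(151,164),eraser=(295,262)).items():
    print(n,d[v-14:v+14,u-14:u+14].max())
env.close_job()
E
```

```text
cup 16
bottle 16
red 17
wood 16
blue 16
eraser 72
the job is handed in; nothing more can be done
```

The job is done and handed in at about 29 s of the 61 s allowed. I picked the tray up by its wooden grip, pushed its lip about 35–40 mm in past the flap, and tipped it to 49° so the tubes slid off. I then drew it out, set it back flat in its original place, let go and moved the arm clear.

**What the last checks showed:**
- **Tray:** it looks empty and flat in the last side and top pictures. The force on the tool dropped from about 3.6 N to about 1.8 N after tipping, which is the tray's own weight. Contact with the table came at exactly the grasp height.
- **Flap and tubes:** the flap hangs shut, and no loose tubes lie on the table. I could not see inside the box, so I am inferring that the tubes went in.
- **Forces:** none of the force stops tripped, except the intended one when the tray touched the table.
- **Things standing round about:** comparing the first and last top pictures, the cup, bottle, wooden box and both pots did not change. The eraser's patch did differ; its pixel position matches within about 1 px, so I put the difference down to the arm's shadow beside it.

**Disagreements:**
- The tubes' caps pointed towards the rear wall, not the lip as described. This made no difference to the job.
- While I held the tray in front of the slot, the network that looks for tubes reported one at the water cup with a score of 0.55. I took that as a false report.

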